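# Set out a stone-setter's bench

### The arm

A 6-joint arm with a two-finger parallel gripper is mounted at the origin on the work surface. World frame = base frame: x ahead of the robot, y to its left, z up, the work surface at z = 0. Lengths are in mm, angles in rad, forces in N, time in s.
With the tool pointing down it reaches from about 300 to 775 mm from the base axis. Payload 14.6 kg.
Tool frame: the origin (TCP) lies on the centre line of the jaws, within the pads' length; the fingertips stand 22 mm ahead of it and the grasp point (between the pads) lies 3 mm ahead of it; z points along the fingers, y is the line along which they close (so a half turn about z gives the same grasp; the last joint's range is limited). The gripper opens to 94 mm and grips with 3 to 60 N. Pads are 16 mm wide; open, the fingers measure 119 mm over their backs; the gripper's body (75 mm by 177 mm) begins 78 mm behind the grasp point.
Start: joints at [1.215, 0.3, 1.521, -0, 1.321, -0.067], TCP at [156.639, 527.213, 227.446] pointing down, gripper open.
Joint ranges: [-3.03, 3.03], [-0.79, 2.21], [0.23, 2.52], [-1.04, 4.18], [0, 3.07], [-2.55, 2.55]. Speed limits (rad/s): [2.22, 2.22, 2.57, 3.14, 3.14, 3.14].

### API

Orientations are given as a rotation vector (axis times angle).
In Python, from workcell import manip, cams gives the robot as it stands.
- The arm moves only by the shell command python3 -m inch 'ROWS' [OPENING] [FORCE]. ROWS is JSON, a list of rows, each a list of 6 numbers: the shift along the tool's x, y, z in m, then the turn, a rotation vector about the tool's x, y, z in degrees. In form: [[tx, ty, tz, wx, wy, wz], ...]. A call has exactly 5 rows; each row is the pose to reach, as a shift and turn from the pose commanded when the call began, along the tool's axes at that moment; what a row does not reach only later rows make up. A row lasts 1/8 s, in which the tool goes at most 62.5 mm and 10.7 degrees, less where a joint would pass 70% of its speed; a pose out of reach is approached as far as the arm can. A call with a gripper value outside its range is refused whole. OPENING is the opening, from 0 (shut) to 1 (fully open), set as the call begins (- or left out, the last holds). The fingers move at their own pace and stop on an object; FORCE is the grip in N (left out, the last holds). Time passes only in rows, so rows that repeat a pose let the fingers close, or fill a call up. It gives the time, the measured TCP pose, the force, the opening and the grip force at its end, in the units of the state.
- manip.sense(): the state, without advancing time (a new reading comes with each control period).
- cams.grab_frame(name): name is "scene" or "top" or "wrist"; returns the picture (400x640x3 uint8, red, green, blue); there is no depth.
- cams.camera_model(name): a dict with "K" (3x3 intrinsics, pixels), "origin" and "attitude" of the camera in the world. Camera axes: x right, y down, z forward; pixel columns grow to the right and rows downward; lengths in mm; the calibration is good to about 2 mm. A picture is of the moment at which its call begins: read the wrist's pose just before it. camera_model takes no time and is no camera call; for the wrist camera it gives the pose at the moment of the call.
- manip.close_job(): hands the job in; it is judged then, once.
The state is a dict: "t": time; "joint_positions": joint angles; "joint_vel": joint speeds; "tau": joint torques, N m; "tool_pos": TCP position; "eef_rot": TCP orientation; "ft_force": force on the tool from outside, world axes, zero at the start; "ft_torque": the same for the moment, N m; "grip_width": finger opening in mm; "finger_force": force on a finger pad.
Only numpy, scipy, OpenCV 4.12 (cv2) and the standard library are available. Lean on these libraries where they do the work, as an engineer would, in place of code of your own. Each camera call takes 0.05 s, during which the arm holds its last target. There are 200 camera calls.

### The job

Set out the bench for the next ring, leaving the ball vise, bur stand and cork pad where they are: put the square steel bench block flat on the bench midway between the vise and the bur stand, with the stepped steel mandrel standing upright on the middle of the block. Put the white dish on the other side of the vise from the block, in the same straight row, right way up with a gap of about 3 cm between dish and vise. Lay the wooden ring clamp lengthwise along the middle of the cork pad without turning it over, and do not knock over the little amber bottle.

Things in the scene. Friction and masses are not known exactly. Their poses are not given: they have to be found in the camera images.
- ball_vise: Ball vise, fixed to the bench: round steel body 80 mm across on a black rubber ring, two steel jaws on top, 58 mm tall overall. Origin: centre of its underside, z up. Its y axis is horizontal, along the line through the bur stand (either way), whose centre is always 220 mm from the vise's; its x axis is square to that line. Vise and bur stand may change places from start to start.
- bur_stand: Bur stand, fixed to the bench: wooden block 50 x 60 x 34 mm (60 along the line to the vise) with twelve thin upright steel burs, 60 mm tall overall. Origin: centre of its underside, z up.
- cork_pad: Cork pad, fixed to the bench: flat rectangle 50 x 140 mm, 8 mm thick. Origin: centre of its underside, z up, y along its 140 mm length; its top is at z = 8 mm.
- bench_block: Bench block, loose: plain square steel slab 60 x 60 x 20 mm, 0.55 kg. Origin: centre of its underside, z up, x and y square to its sides.
- mandrel: Stepped ring mandrel, loose, standing upright: solid steel, four round steps, from below: 44 mm across from 0 to 10 mm height, 34 mm to 26 mm height, 28 mm to 42 mm height, 22 mm to 58 mm (its top). 0.28 kg. Origin: centre of its underside, z up along its axis.
- dish: Dish, loose: small open white porcelain dish, straight-sided, 60 mm across, 16 mm tall, wall 3 mm, 60 g. Origin: centre of its underside, z up. It can be gripped across its outside.
- ring_clamp: Ring clamp, loose, lying: wooden bar 115 mm long (x), 24 mm wide (y), 22 mm tall (z), with a brass band and a slotted jaw at its +x end, 60 g. Origin: centre of its underside, z up, x along its length. Either end may point either way on the pad.
- oil_bottle: Oil bottle, loose bystander: upright amber glass bottle 36 mm across, 70 mm tall, standing beyond the row of vise and bur stand. Origin: centre of its underside, z up.
There are look-alikes about, which are no part of the job. What is shaped like the dish but yellow is not meant.

How it is judged (in metres and radians):
At the end, for the whole second after the job is handed in: Block flat, within 15 mm of the midpoint of vise and bur stand; mandrel upright on it, within 12 mm of centre; dish flat beyond the vise, within 17 mm of the row line, 87 to 115 mm from the vise centre; clamp not turned over, on the pad within 12 mm across, 15 mm along, 0.2 rad; all at rest (x of bench_block in the frame of ball_vise between -0.015 and 0.015 m and horizontal distance between bench_block and ball_vise below 0.125 m and horizontal distance between bench_block and bur_stand below 0.125 m and angle between each of bench_block, mandrel, dish's own z axis and vertical below 0.08 rad and height (world z) of bench_block between -0.003 and 0.004 m and horizontal distance between mandrel and bench_block below 0.012 m and z of mandrel in the frame of bench_block between 0.017 and 0.024 m and x of dish in the frame of ball_vise between -0.017 and 0.017 m and horizontal distance between dish and ball_vise between 0.087 and 0.115 m and horizontal distance between dish and bur_stand above 0.3 m and height (world z) of dish between -0.003 and 0.004 m and x of ring_clamp in the frame of cork_pad between -0.012 and 0.012 m and y of ring_clamp in the frame of cork_pad between -0.015 and 0.015 m and z of ring_clamp in the frame of cork_pad between 0.005 and 0.012 m and angle between the x axis of ring_clamp and the y axis of cork_pad, either way round below 0.2 rad and angle between ring_clamp's own z axis and vertical below 0.1 rad and linear speed of each of bench_block, mandrel, dish, ring_clamp below 0.02 m/s); the robot touches nothing.
It fails at once if the amber bottle is knocked over (angle between oil_bottle's own z axis and vertical above 0.6 rad).
It also fails if it takes over 109 s, if anything falls off the work surface, if the arm or the gripper's body presses on something with over 40 N, if the wrist force passes 120 N, or if a joint passes its speed limit or range.

## Working session

There is one attempt and no reset: what is moved stays moved. The work goes in short steps, Python scripts to look and compute and a shell command to move; the robot and the scene stay as the last step left them, time stands still between calls to the robot, and variables do not carry over. Pictures are saved under pics/ and viewed, at most 14 in all, crops included, and the job is handed in when it is done.

```bash
mkdir -p pics; ls
python3 - <<'E'
from workcell import manip,cams
import cv2,numpy as np
for n in("top","scene"):
    f=cams.grab_frame(n);cv2.imwrite(f"pics/{n}0.png",f[:,:,::-1]);m=cams.camera_model(n);print(n,m)
print(manip.sense())
E
```

```text
pics
top {'K': array([[489.42911981,   0.        , 322.01183068],
       [  0.        , 489.42911981, 200.87156184],
       [  0.        ,   0.        ,   1.        ]]), 'origin': array([ 197.8118802 ,    2.32995926, 1645.97578622]), 'attitude': array([-2.16245464,  2.04745178, -0.2274552 ])}
scene {'K': array([[393.04097657,   0.        , 323.59902716],
       [  0.        , 393.04097657, 196.46625974],
       [  0.        ,   0.        ,   1.        ]]), 'origin': array([1016.24881313,  166.76570148,  937.70823264]), 'attitude': array([-1.57398373, -2.31097195,  0.59462111])}
{'t': 0.1, 'joint_positions': array([ 1.21540157e+00,  3.00413718e-01,  1.52149940e+00, -3.01184815e-05,
        1.32070305e+00, -6.66065133e-02]), 'joint_vel': array([-0.00144765, -0.00154613, -0.00256027, -0.00216613,  0.00164003,
       -0.00178319]), 'tau': array([ 4.91677529e-04, -5.32647228e+01, -3.53277218e+01,  7.09792553e-02,
        2.34451942e-02, -7.32578951e-05]), 'tool_pos': array([156.57609546, 527.02615459, 226.95234928]), 'eef_rot': array([-4.52014420e-01, -3.10871634e+00,  1.58158235e-03]), 'ft_force': array([-0.62298874, -0.08670434,  0.47703064]), 'ft_torque': array([-0.03170337, -0.03402082,  0.01143167]), 'finger_force': 0.0, 'grip_width': 94.22351188406282}
```

View pics/top0.png

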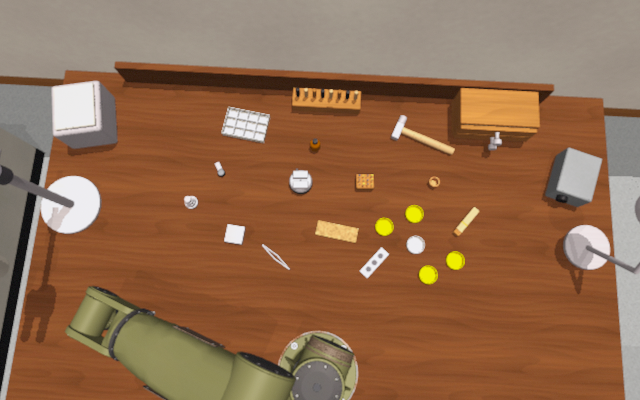

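View pics/scene0.png

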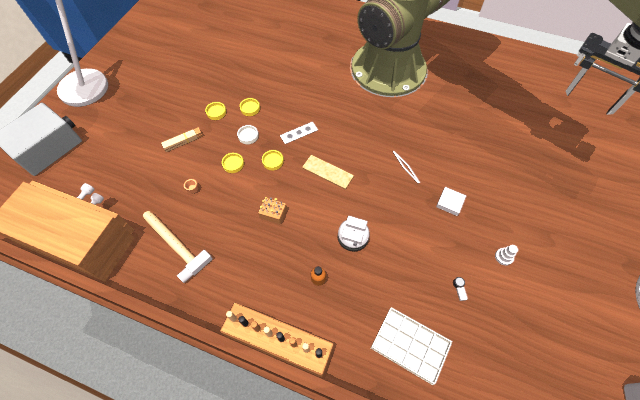

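Top view: vise (301,181), bur stand (365,181), pad (337,231), block (235,234), mandrel (191,202), white dish (416,245), clamp (467,221) and bottle (315,144), with yellow dishes at (384,227), (414,214), (455,260) and (428,274). The scene view agrees. Next I segment them.

```bash
cat > h.py <<'E'
import numpy as np,cv2
from scipy.spatial.transform import Rotation as R
from workcell import manip,cams
def unproj(m,uv,z):
    d=R.from_rotvec(m["attitude"]).apply(np.linalg.solve(m["K"],[*uv,1.]))
    return (m["origin"]+d*(z-m["origin"][2])/d[2])
def proj(m,P):
    c=R.from_rotvec(m["attitude"]).inv().apply(np.array(P,float)-m["origin"]);p=m["K"]@c;return p[:2]/p[2]
def rows(xy,z,yaw=None):
    """shift in tool axes to world tcp target; yaw = world angle (deg) of closing line"""
    s=manip.sense();r=R.from_rotvec(s["eef_rot"])
    d=r.inv().apply(np.array([*xy,z])-s["tool_pos"])/1000
    y=r.apply([0,1,0]);cur=np.degrees(np.arctan2(y[1],y[0]))
    out=dict(shift=d.round(4),cur=round(cur,1),tilt=r.apply([0,0,1]).round(3),j6=s["joint_positions"][5].round(2))
    if yaw is not None: out["wz"]=round(-((yaw-cur+90)%180-90),1)  # tool z down
    print(out)
E
python3 - <<'E'
from h import *
f=cv2.imread("pics/top0.png");m=cams.camera_model("top")
hsv=cv2.cvtColor(f,cv2.COLOR_BGR2HSV)
big=cv2.resize(f[125:290,180:490],None,fx=2.5,fy=2.5,interpolation=cv2.INTER_CUBIC);cv2.imwrite("pics/crop0.png",big)
S=dict(vise=(301,181,40,'g'),bur=(365,181,34,'w'),pad=(337,231,8,'w'),block=(235,234,20,'g'),mand=(191,202,10,'g'),dish=(416,245,16,'g'),clamp=(467,221,22,'w'))
for k,(u,v,z,c) in S.items():
    mk=(hsv[...,1]<70)&(hsv[...,2]>90) if c=='g' else (hsv[...,2]>165)
    n,l,st,ce=cv2.connectedComponentsWithStats(mk.astype(np.uint8))
    w=l[v-6:v+7,u-6:u+7];i=np.bincount(w[w>0]).argmax()
    pts=np.argwhere(l==i)[:,::-1].astype(np.float32)
    W=np.array([unproj(m,p,z)[:2] for p in pts],np.float32)
    rc=cv2.minAreaRect(W)
    print(k,ce[i].round(1),len(pts),unproj(m,ce[i],z).round(1),"rect",np.round(rc[0],1),np.round(rc[1],1),round(rc[2],1))
E
```

```text
vise [300.1 180.6] 431 [618.3  93.5  40. ] rect [618.9  93.8] [80.7 74.7] 3.4
bur [364.6 180.5] 246 [ 632.2 -125.4   34. ] rect [ 632.4 -125.3] [45.8 58.8] 3.2
pad [336.5 231. ] 648 [457.7 -38.9   8. ] rect [457.8 -38.6] [142.6  52.5] 81.4
block [234.1 233.8] 353 [427.4 303.4  20. ] rect [427.5 303.5] [63. 63.] 83.8
mand [190.5 201.6] 154 [531.3 464.4  10. ] rect [530.1 464.6] [42.  45.8] 3.2
dish [415.3 244.4] 282 [ 425.5 -304.3   16. ] rect [ 426.8 -303.3] [61.  60.3] 1.0
clamp [466.2 220.8] 264 [ 514.  -473.7   22. ] rect [ 514.5 -473.8] [ 26.4 116.4] 51.8
```

View pics/crop0.png

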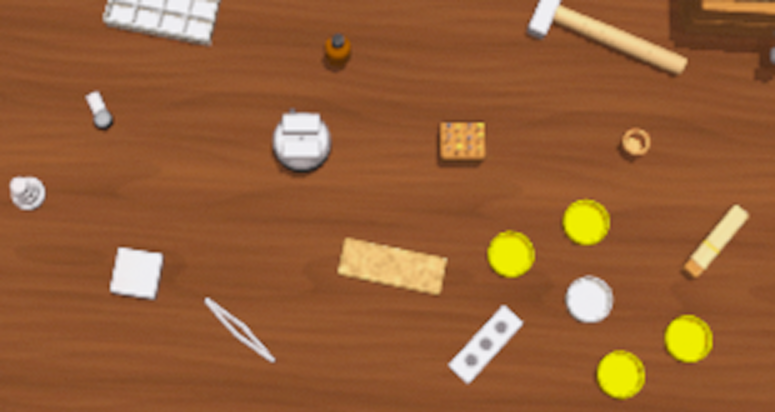

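Sizes and the 219 mm vise-to-bur distance agree with the given figures. Vise is at (619,94) and bur stand at (632,-125), so the midpoint is (625,-16) and the dish goes to (612,194). The pad is at (458,-39), with its axis at 81.4°. I take the block first.

```bash
python3 -c "
from h import *
rows((427.5,303.5),110,-6.2);rows((427.5,303.5),110,83.8)"
```

```text
{'shift': array([-0.3234, -0.137 ,  0.1171]), 'cur': np.float64(73.5), 'tilt': array([-0.   , -0.001, -1.   ]), 'j6': np.float64(-0.07), 'wz': np.float64(79.7)}
{'shift': array([-0.3234, -0.137 ,  0.1171]), 'cur': np.float64(73.5), 'tilt': array([-0.   , -0.001, -1.   ]), 'j6': np.float64(-0.07), 'wz': np.float64(-10.3)}
```

```bash
python3 -m inch '[[-0.06,-0.02,0,0,0,10],[-0.12,-0.05,0.02,0,0,20],[-0.18,-0.08,0.04,0,0,30],[-0.24,-0.1,0.06,0,0,40],[-0.28,-0.12,0.08,0,0,50]]' 1
python3 - <<'E'
from h import *
rows((427.5,303.5),110,-6.2)
E
```

```text
t: 0.72
tool_pos: [388.3, 334.6, 149.2]
eef_rot: [1.731, 2.621, 0.001]
ft_force: [0.7, 0.4, -0.9]
grip_width: 94.0
finger_force: 0.0
{'shift': array([-0.044 ,  0.0238,  0.0392]), 'cur': np.float64(23.1), 'tilt': array([ 0.001,  0.   , -1.   ]), 'j6': np.float64(0.24), 'wz': np.float64(29.3)}
```

```bash
python3 -m inch '[[-0.02,0.012,0.02,0,0,10],[-0.044,0.0238,0.039,0,0,20],[-0.044,0.0238,0.039,0,0,29.5],[-0.044,0.0238,0.039,0,0,29.5],[-0.044,0.0238,0.039,0,0,29.5]]'
python3 - <<'E'
from h import *
m=cams.camera_model("wrist");f=cams.grab_frame("wrist");cv2.imwrite("pics/w1.png",f[:,:,::-1])
print(m, proj(m,(427.5,303.5,20)))
rows((427.5,303.5),24,-6.2)
E
```

```text
t: 1.35
tool_pos: [426.1, 305.3, 110.7]
eef_rot: [2.331, 2.106, 0.0]
ft_force: [-0.4, -0.1, -0.3]
grip_width: 93.8
finger_force: 0.0
{'K': array([[302.63198172,   0.        , 314.08990426],
       [  0.        , 302.63198172, 203.50345387],
       [  0.        ,   0.        ,   1.        ]]), 'origin': array([432.0750619 , 369.27848329, 267.15327785]), 'attitude': array([ 2.90910354, -0.1473131 , -0.01819193])} [316.82284247 213.05408635]
{'shift': array([-0.0017,  0.0016,  0.0868]), 'cur': np.float64(-5.8), 'tilt': array([ 0.,  0., -1.]), 'j6': np.float64(0.65), 'wz': np.float64(0.4)}
```

View pics/w1.png

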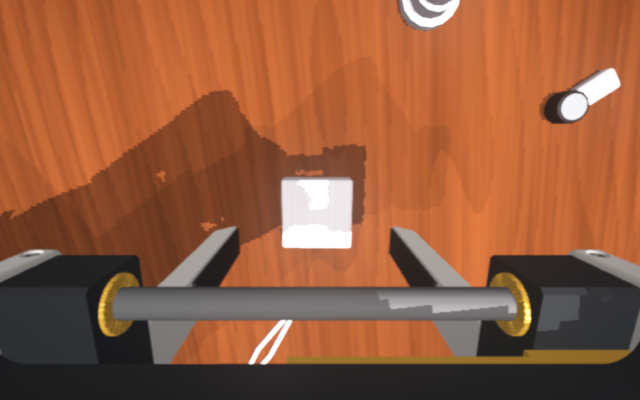

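The wrist view shows the block's top centred at (317,212) and square between the fingers. My prediction was (317,213). Descending to grip it.

```bash
python3 -m inch '[[-0.001,0.001,0.04,0,0,0],[-0.0015,0.0015,0.075,0,0,0],[-0.0015,0.0015,0.0865,0,0,0],[-0.0015,0.0015,0.0865,0,0,0],[-0.0015,0.0015,0.0865,0,0,0]]' && python3 -m inch '[[0,0,0,0,0,0],[0,0,0,0,0,0],[0,0,0,0,0,0],[0,0,0,0,0,0],[0,0,0,0,0,0]]' 0.4 45 && python3 -m inch '[[0,0,0,0,0,0],[0,0,0,0,0,0],[0,0,-0.02,0,0,0],[0,0,-0.06,0,0,0],[0,0,-0.1,0,0,0]]'
python3 - <<'E'
from h import *
rows((625.3,-16),125,3.6)
E
```

```text
t: 2.02
tool_pos: [428.0, 303.8, 25.3]
eef_rot: [2.335, 2.102, 0.003]
ft_force: [-0.5, -0.3, 2.4]
grip_width: 94.0
finger_force: 0.0
t: 2.65
tool_pos: [427.6, 303.4, 24.2]
eef_rot: [2.335, 2.101, 0.0]
ft_force: [-0.5, -1.0, 1.9]
grip_width: 59.4
finger_force: 45.0
t: 3.28
tool_pos: [426.9, 303.0, 124.3]
eef_rot: [-2.335, -2.101, 0.004]
ft_force: [0.5, 1.1, -5.5]
grip_width: 59.2
finger_force: 45.0
{'shift': array([-0.2963,  0.2309, -0.0007]), 'cur': np.float64(-6.0), 'tilt': array([-0.002, -0.001, -1.   ]), 'j6': np.float64(0.65), 'wz': np.float64(-9.6)}
```

```bash
python3 -m inch '[[-0.035,0.027,0,0,0,-2],[-0.08,0.063,0,0,0,-4],[-0.125,0.098,0,0,0,-6],[-0.17,0.133,0,0,0,-8],[-0.215,0.168,0,0,0,-9.5]]' && python3 -m inch '[[-0.045,0.036,0,0,0,0],[-0.07,0.055,0,0,0,0],[-0.0815,0.063,0,0,0,0],[-0.0815,0.063,0,0,0,0],[-0.0815,0.063,0,0,0,0]]'
python3 - <<'E'
from h import *
rows((625.3,-16),25,3.6)
E
```

```text
t: 3.9
tool_pos: [572.2, 70.2, 123.3]
eef_rot: [-2.152, -2.288, 0.002]
ft_force: [0.7, 0.7, -4.6]
grip_width: 59.7
finger_force: 45.0
t: 4.53
tool_pos: [639.1, -4.5, 123.9]
eef_rot: [-2.152, -2.288, 0.001]
ft_force: [-0.9, 0.1, -5.9]
grip_width: 59.4
finger_force: 45.0
{'shift': array([-0.0106, -0.0144,  0.0989]), 'cur': np.float64(3.5), 'tilt': array([-0.001,  0.   , -1.   ]), 'j6': np.float64(-0.13), 'wz': np.float64(-0.1)}
```

```bash
python3 -m inch '[[-0.0106,-0.0144,0,0,0,0],[-0.0106,-0.0144,0.04,0,0,0],[-0.0106,-0.0144,0.08,0,0,0],[-0.0106,-0.0144,0.098,0,0,0],[-0.0106,-0.0144,0.0993,0,0,0]]' && python3 -m inch '[[0,0,0,0,0,0],[0,0,0,0,0,0],[0,0,0,0,0,0],[0,0,0,0,0,0],[0,0,0,0,0,0]]' 0.85 && python3 -m inch '[[0,0,-0.03,0,0,0],[0,0,-0.08,0,0,0],[0,0,-0.13,0,0,0],[0,0,-0.18,0,0,0],[0,0,-0.18,0,0,0]]' 1
python3 - <<'E'
from h import *
m=cams.camera_model("wrist");f=cams.grab_frame("wrist");cv2.imwrite("pics/w2.png",f[:,:,::-1])
for P in ((625.3,-16,20),(618.9,93.8,0),(632.4,-125.3,34)): print(proj(m,P))
rows((530.5,463),160,-30)
E
```

```text
t: 5.15
tool_pos: [625.9, -16.4, 24.8]
eef_rot: [-2.152, -2.288, 0.0]
ft_force: [0.8, 0.3, -5.3]
grip_width: 59.5
finger_force: 45.0
t: 5.78
tool_pos: [626.1, -17.1, 24.9]
eef_rot: [2.153, 2.287, 0.0]
ft_force: [-0.5, -0.0, -0.9]
grip_width: 80.1
finger_force: 0.0
t: 6.4
tool_pos: [627.3, -17.2, 209.2]
eef_rot: [2.15, 2.283, 0.007]
ft_force: [0.6, -0.2, -0.1]
grip_width: 94.1
finger_force: 0.0
[312.1075937  188.67186505]
[312.17315899  90.5610612 ]
[312.65417739 280.9110797 ]
{'shift': array([ 0.4851, -0.067 ,  0.0459]), 'cur': np.float64(3.5), 'tilt': array([ 0.003, -0.   , -1.   ]), 'j6': np.float64(-0.15), 'wz': np.float64(33.5)}
```

View pics/w2.png

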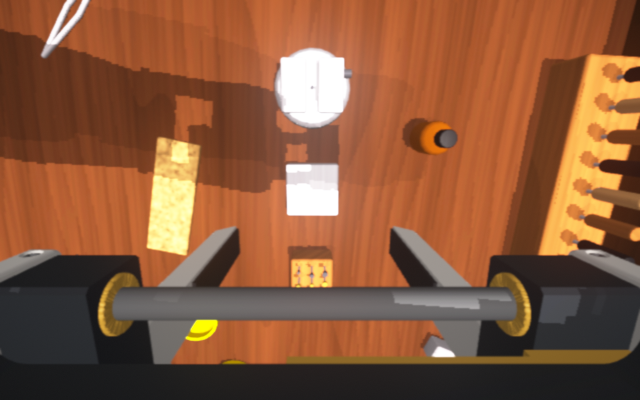

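Block (312,189), vise (312,88) and bur stand (312,272) are in line, as predicted. Now the mandrel, keeping the same yaw.

```bash
python3 -m inch '[[0.04,-0.006,0,0,0,0],[0.09,-0.012,0,0,0,0],[0.15,-0.021,0,0,0,0],[0.21,-0.029,0,0,0,0],[0.27,-0.037,0,0,0,0]]' && python3 -m inch '[[0.06,-0.008,0,0,0,0],[0.12,-0.017,0.02,0,0,0],[0.18,-0.025,0.03,0,0,0],[0.21,-0.029,0.04,0,0,0],[0.215,-0.03,0.046,0,0,0]]' && python3 -m inch '[[0,0,0,0,0,0],[0,0,0,0,0,0],[0,0,0,0,0,0],[0,0,0,0,0,0],[0,0,0,0,0,0]]'
python3 - <<'E'
from h import *
m=cams.camera_model("wrist");f=cams.grab_frame("wrist");cv2.imwrite("pics/w3.png",f[:,:,::-1])
print(proj(m,(530.5,463,58)),proj(m,(530.5,463,10)))
rows((530.5,463),35,3.6)
E
```

```text
t: 7.08
tool_pos: [571.8, 251.8, 203.1]
eef_rot: [-2.153, -2.286, 0.003]
ft_force: [0.7, 0.0, -0.1]
grip_width: 94.0
finger_force: 0.0
t: 7.7
tool_pos: [528.5, 464.2, 155.9]
eef_rot: [-2.15, -2.289, 0.005]
ft_force: [0.2, -0.6, -0.4]
grip_width: 93.9
finger_force: 0.0
t: 8.32
tool_pos: [530.1, 462.8, 159.0]
eef_rot: [2.154, 2.287, 0.0]
ft_force: [-0.8, 0.1, -0.8]
grip_width: 94.0
finger_force: 0.0
[315.60454439 208.22489229] [315.4056748  196.95573097]
{'shift': array([1.000e-04, 5.000e-04, 1.239e-01]), 'cur': np.float64(3.4), 'tilt': array([ 0.,  0., -1.]), 'j6': np.float64(0.61), 'wz': np.float64(-0.2)}
```

View pics/w3.png

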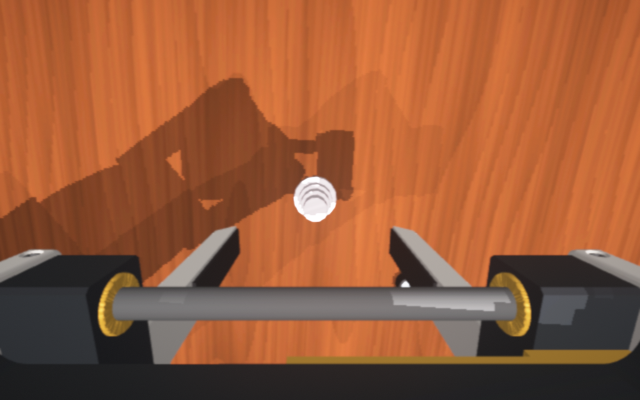

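The mandrel is at (315,199), within about 2 px of the prediction. Descend, grip the 34 mm step and lift.

```bash
python3 -m inch '[[0,0.0005,0.04,0,0,0],[0,0.0005,0.08,0,0,0],[0,0.0005,0.115,0,0,0],[0,0.0005,0.1235,0,0,0],[0,0.0005,0.1235,0,0,0]]' && python3 -m inch '[[0,0,0,0,0,0],[0,0,0,0,0,0],[0,0,0,0,0,0],[0,0,0,0,0,0],[0,0,0,0,0,0]]' 0.2 40 && python3 -m inch '[[0,0,0,0,0,0],[0,0,0,0,0,0],[0,0,0,0,0,0],[0,0,0,0,0,0],[0,0,0,0,0,0]]'
python3 - <<'E'
from h import *
rows((625.7,-16.6),140,3.6)
E
```

```text
t: 9.0
tool_pos: [530.6, 463.2, 36.0]
eef_rot: [2.153, 2.287, 0.001]
ft_force: [-0.2, -0.3, 0.0]
grip_width: 94.1
finger_force: 0.0
t: 9.62
tool_pos: [530.5, 463.0, 35.4]
eef_rot: [2.153, 2.287, 0.0]
ft_force: [-0.3, 0.3, -0.2]
grip_width: 47.3
finger_force: 0.0
t: 10.25
tool_pos: [530.4, 463.0, 35.3]
eef_rot: [-2.154, -2.287, 0.0]
ft_force: [-0.4, -0.3, -0.3]
grip_width: 33.1
finger_force: 40.0
{'shift': array([-0.4844,  0.0662, -0.1047]), 'cur': np.float64(3.5), 'tilt': array([-0., -0., -1.]), 'j6': np.float64(0.61), 'wz': np.float64(-0.1)}
```

```bash
python3 -m inch '[[0,0,-0.03,0,0,0],[0,0,-0.07,0,0,0],[-0.03,0.004,-0.105,0,0,0],[-0.08,0.011,-0.105,0,0,0],[-0.13,0.018,-0.105,0,0,0]]' && python3 -m inch '[[-0.05,0.007,0,0,0,0],[-0.1,0.014,0,0,0,0],[-0.15,0.02,0,0,0,0],[-0.2,0.027,0,0,0,0],[-0.25,0.034,0,0,0,0]]' && python3 -m inch '[[-0.05,0.007,0,0,0,0],[-0.085,0.012,0,0,0,0],[-0.1,0.0138,0,0,0,0],[-0.1044,0.0142,0,0,0,0],[-0.1044,0.0142,0,0,0,0]]' && python3 -m inch '[[0,0,0,0,0,0],[0,0,0,0,0,0],[0,0,0,0,0,0],[0,0,0,0,0,0],[0,0,0,0,0,0]]'
python3 - <<'E'
from h import *
rows((625.7,-16.6),55.6,3.6)
m=cams.camera_model("wrist");f=cams.grab_frame("wrist");cv2.imwrite("pics/w4.png",f[:,:,::-1])
E
```

```text
t: 10.88
tool_pos: [556.1, 333.0, 140.3]
eef_rot: [2.153, 2.288, -0.0]
ft_force: [1.4, 0.3, -2.8]
grip_width: 33.0
finger_force: 40.0
t: 11.5
tool_pos: [605.1, 85.2, 140.1]
eef_rot: [-2.153, -2.287, 0.001]
ft_force: [0.9, 0.0, -2.8]
grip_width: 33.0
finger_force: 40.0
t: 12.12
tool_pos: [625.6, -15.7, 140.2]
eef_rot: [-2.153, -2.288, 0.0]
ft_force: [-0.7, 0.1, -2.6]
grip_width: 33.2
finger_force: 40.0
t: 12.75
tool_pos: [625.7, -16.5, 140.3]
eef_rot: [2.153, 2.287, 0.0]
ft_force: [-0.6, -0.3, -3.3]
grip_width: 33.1
finger_force: 40.0
{'shift': array([-0.0001,  0.    ,  0.0847]), 'cur': np.float64(3.5), 'tilt': array([ 0.,  0., -1.]), 'j6': np.float64(-0.15), 'wz': np.float64(-0.1)}
```

View pics/w4.png

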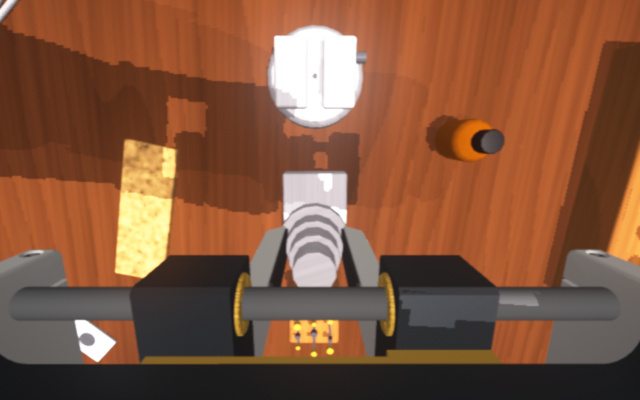

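The mandrel is held upright at (315,240), above the block. Lower, release and rise.

```bash
python3 -m inch '[[0,0,0.03,0,0,0],[0,0,0.06,0,0,0],[0,0,0.08,0,0,0],[0,0,0.0845,0,0,0],[0,0,0.0848,0,0,0]]' && python3 -m inch '[[0,0,0,0,0,0],[0,0,0,0,0,0],[0,0,0,0,0,0],[0,0,0,0,0,0],[0,0,0,0,0,0]]' 0.75 && python3 -m inch '[[0,0,0,0,0,0],[0,0,-0.04,0,0,0],[0,0,-0.08,0,0,0],[0,0,-0.12,0,0,0],[0,0,-0.15,0,0,0]]' 1
python3 - <<'E'
from h import *
m=cams.camera_model("wrist");f=cams.grab_frame("wrist");cv2.imwrite("pics/w5.png",f[:,:,::-1])
print(proj(m,(625.7,-16.6,78)))
rows((426.5,-303.5),160,3.6)
E
```

```text
t: 13.42
tool_pos: [626.1, -16.6, 56.2]
eef_rot: [2.153, 2.287, 0.001]
ft_force: [-0.2, 0.6, -3.4]
grip_width: 33.1
finger_force: 40.0
t: 14.05
tool_pos: [625.7, -16.5, 55.6]
eef_rot: [2.153, 2.287, 0.0]
ft_force: [0.0, -0.2, -0.1]
grip_width: 70.3
finger_force: 0.0
t: 14.68
tool_pos: [625.8, -16.5, 207.5]
eef_rot: [2.153, 2.287, 0.001]
ft_force: [-0.5, 0.0, -1.5]
grip_width: 94.4
finger_force: 0.0
[314.71525165 201.30382198]
{'shift': array([-0.2743, -0.2176,  0.0503]), 'cur': np.float64(3.5), 'tilt': array([ 0.006, -0.001, -1.   ]), 'j6': np.float64(-0.15), 'wz': np.float64(-0.1)}
```

View pics/w5.png

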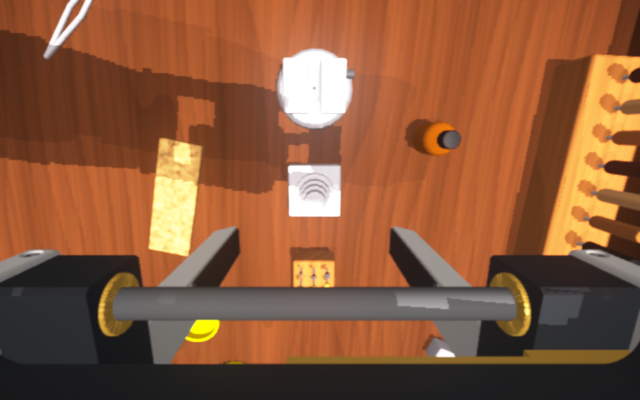

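The mandrel stands centred on the block at (314,189). Now the dish, closing at yaw -45°, away from the yellow ones.

```bash
python3 -m inch '[[-0.03,-0.025,0,0,0,10],[-0.075,-0.06,0,0,0,20],[-0.12,-0.095,0,0,0,30],[-0.165,-0.13,0.01,0,0,40],[-0.21,-0.165,0.02,0,0,48.5]]' && python3 -m inch '[[0,0,0,0,0,0],[0,0,0,0,0,0],[0,0,0,0,0,0],[0,0,0,0,0,0],[0,0,0,0,0,0]]'
python3 - <<'E'
from h import *
rows((426.5,-303.5),120,-45)
E
```

```text
t: 15.35
tool_pos: [472.4, -237.4, 185.2]
eef_rot: [2.906, 1.193, 0.0]
ft_force: [1.0, -0.8, -0.1]
grip_width: 94.1
finger_force: 0.0
t: 15.98
tool_pos: [474.0, -235.6, 185.5]
eef_rot: [2.902, 1.203, 0.0]
ft_force: [0.4, 0.0, -0.8]
grip_width: 94.0
finger_force: 0.0
{'shift': array([-0.0816,  0.0144,  0.0655]), 'cur': np.float64(-45.0), 'tilt': array([ 0., -0., -1.]), 'j6': np.float64(0.25), 'wz': np.float64(0.0)}
```

```bash
python3 -m inch '[[-0.04,0.007,0.02,0,0,0],[-0.07,0.012,0.05,0,0,0],[-0.0816,0.0144,0.0655,0,0,0],[-0.0816,0.0144,0.0655,0,0,0],[-0.0816,0.0144,0.0655,0,0,0]]'
python3 - <<'E'
from h import *
m=cams.camera_model("wrist");f=cams.grab_frame("wrist");cv2.imwrite("pics/w6.png",f[:,:,::-1])
print(proj(m,(426.5,-303.5,16)))
rows((426.5,-303.5),24.5,-45)
E
```

```text
t: 16.6
tool_pos: [427.0, -303.5, 121.0]
eef_rot: [2.901, 1.202, 0.001]
ft_force: [0.5, 0.8, 0.3]
grip_width: 94.2
finger_force: 0.0
[313.3599838  207.30205385]
{'shift': array([-0.0004, -0.0005,  0.0965]), 'cur': np.float64(-45.0), 'tilt': array([ 0.001, -0.001, -1.   ]), 'j6': np.float64(0.1), 'wz': np.float64(0.0)}
```

View pics/w6.png

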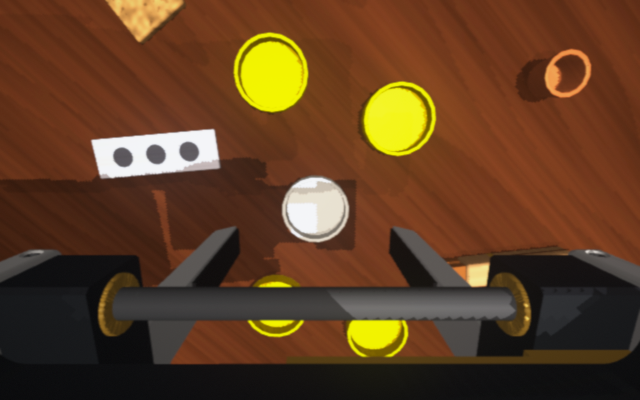

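The white dish is at (315,209), about 1 mm from the prediction, and both finger sides are clear. Grip gently.

```bash
python3 -m inch '[[0,0,0.035,0,0,0],[0,0,0.07,0,0,0],[0,0,0.09,0,0,0],[0,0,0.0962,0,0,0],[0,0,0.0962,0,0,0]]' && python3 -m inch '[[0,0,0,0,0,0],[0,0,0,0,0,0],[0,0,0,0,0,0],[0,0,0,0,0,0],[0,0,0,0,0,0]]' 0.45 15 && python3 -m inch '[[0,0,0,0,0,0],[0,0,-0.02,0,0,0],[0,0,-0.06,0,0,0],[0,0,-0.1,0,0,0],[0,0,-0.14,0,0,0]]'
python3 - <<'E'
from h import *
rows((560,194),150,3.6);rows((612,194),150,3.6)
E
```

```text
t: 17.27
tool_pos: [426.6, -303.9, 24.5]
eef_rot: [2.902, 1.201, 0.001]
ft_force: [-0.3, -0.6, 0.5]
grip_width: 93.8
finger_force: 0.0
t: 17.9
tool_pos: [426.2, -304.0, 24.0]
eef_rot: [2.903, 1.201, 0.0]
ft_force: [0.0, -0.2, 3.1]
grip_width: 60.2
finger_force: 15.0
t: 18.52
tool_pos: [425.8, -303.7, 164.9]
eef_rot: [-2.903, -1.201, 0.0]
ft_force: [-0.9, -0.1, 0.0]
grip_width: 59.5
finger_force: 15.0
{'shift': array([ 0.4466, -0.2575,  0.015 ]), 'cur': np.float64(-45.0), 'tilt': array([-0.,  0., -1.]), 'j6': np.float64(0.1), 'wz': np.float64(-48.6)}
{'shift': array([ 0.4834, -0.2207,  0.015 ]), 'cur': np.float64(-45.0), 'tilt': array([-0.,  0., -1.]), 'j6': np.float64(0.1), 'wz': np.float64(-48.6)}
```

```bash
python3 -m inch '[[0.03,-0.017,0,0,0,0],[0.075,-0.043,0,0,0,0],[0.12,-0.069,0,0,0,0],[0.165,-0.095,0,0,0,0],[0.21,-0.12,0,0,0,0]]' && python3 -m inch '[[0.045,-0.025,0,0,0,-9],[0.09,-0.05,0,0,0,-19],[0.135,-0.075,0,0,0,-29],[0.18,-0.09,0,0,0,-39],[0.22,-0.1,0,0,0,-48.6]]' && python3 -m inch '[[0,0,0,0,0,0],[0,0,0,0,0,0],[0,0,0,0,0,0],[0,0,0,0,0,0],[0,0,0,0,0,0]]'
python3 - <<'E'
from h import *
rows((612,194.3),100,3.6)
E
```

```text
t: 19.15
tool_pos: [490.0, -69.0, 163.7]
eef_rot: [-2.903, -1.201, 0.0]
ft_force: [0.3, -0.1, -0.6]
grip_width: 59.8
finger_force: 15.0
t: 19.77
tool_pos: [575.2, 157.4, 163.5]
eef_rot: [-2.144, -2.296, 0.001]
ft_force: [0.3, -0.6, -0.8]
grip_width: 60.1
finger_force: 15.0
t: 20.4
tool_pos: [574.9, 155.2, 164.0]
eef_rot: [2.152, 2.288, 0.0]
ft_force: [-0.1, 0.1, -0.7]
grip_width: 60.1
finger_force: 15.0
{'shift': array([0.0367, 0.0394, 0.064 ]), 'cur': np.float64(3.5), 'tilt': array([ 0.,  0., -1.]), 'j6': np.float64(0.14), 'wz': np.float64(-0.1)}
```

```bash
python3 -m inch '[[0.02,0.02,0,0,0,0],[0.0367,0.0394,0.03,0,0,0],[0.0367,0.0394,0.064,0,0,0],[0.0367,0.0394,0.1,0,0,0],[0.0367,0.0394,0.13,0,0,0]]' && python3 -m inch '[[0,0,0.005,0,0,0],[0,0,0.0095,0,0,0],[0,0,0.0097,0,0,0],[0,0,0.0097,0,0,0],[0,0,0.0097,0,0,0]]' && python3 -m inch '[[0,0,0,0,0,0],[0,0,0,0,0,0],[0,0,0,0,0,0],[0,0,0,0,0,0],[0,0,0,0,0,0]]' 0.9 && python3 -m inch '[[0,0,-0.03,0,0,0],[0,0,-0.07,0,0,0],[0,0,-0.11,0,0,0],[0,0,-0.15,0,0,0],[0,0,-0.18,0,0,0]]' 1
python3 - <<'E'
from h import *
m=cams.camera_model("wrist");f=cams.grab_frame("wrist");cv2.imwrite("pics/w7.png",f[:,:,::-1])
print(proj(m,(612,194.3,16)))
rows((514.5,-473.8),150,3.6)
E
```

```text
t: 21.02
tool_pos: [611.7, 194.4, 32.4]
eef_rot: [-2.152, -2.289, 0.001]
ft_force: [0.2, 0.2, 0.4]
grip_width: 59.7
finger_force: 15.0
t: 21.65
tool_pos: [612.2, 194.7, 24.7]
eef_rot: [2.151, 2.289, 0.001]
ft_force: [0.1, 0.5, -0.3]
grip_width: 59.8
finger_force: 15.0
t: 22.28
tool_pos: [612.0, 194.6, 24.1]
eef_rot: [-2.152, -2.289, -0.0]
ft_force: [-0.7, 0.4, -0.2]
grip_width: 84.7
finger_force: 0.0
t: 22.9
tool_pos: [612.1, 194.7, 206.1]
eef_rot: [2.151, 2.289, 0.002]
ft_force: [0.9, 0.8, -0.2]
grip_width: 94.0
finger_force: 0.0
[314.57306638 190.17521339]
{'shift': array([-0.6614, -0.1402,  0.0584]), 'cur': np.float64(3.6), 'tilt': array([ 0.006,  0.002, -1.   ]), 'j6': np.float64(0.19), 'wz': np.float64(-0.0)}
```

View pics/w7.png

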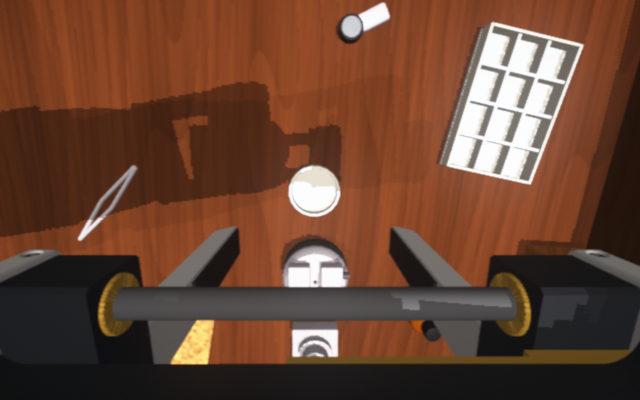

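The dish sits at (314,190) beside the vise, in the row, as predicted. Now to the clamp, closing at 51.8°.

```bash
python3 -m inch '[[-0.03,-0.006,0,0,0,0],[-0.08,-0.017,0,0,0,0],[-0.13,-0.028,0,0,0,0],[-0.18,-0.038,0,0,0,0],[-0.23,-0.049,0,0,0,0]]' && python3 -m inch '[[-0.05,-0.011,0,0,0,0],[-0.1,-0.021,0,0,0,0],[-0.15,-0.032,0,0,0,0],[-0.2,-0.042,0,0,0,0],[-0.25,-0.053,0,0,0,0]]' && python3 -m inch '[[-0.05,-0.011,0.01,0,0,-9],[-0.1,-0.021,0.02,0,0,-19],[-0.14,-0.03,0.03,0,0,-29],[-0.17,-0.036,0.04,0,0,-39],[-0.181,-0.038,0.058,0,0,-48.2]]' && python3 -m inch '[[0,0,0,0,0,0],[0,0,0,0,0,0],[0,0,0,0,0,0],[0,0,0,0,0,0],[0,0,0,0,0,0]]'
python3 - <<'E'
from h import *
m=cams.camera_model("wrist");f=cams.grab_frame("wrist");cv2.imwrite("pics/w8.png",f[:,:,::-1])
print(proj(m,(514.5,-473.8,22)))
rows((514.5,-473.8),25,51.8)
E
```

```text
t: 23.58
tool_pos: [576.8, -39.5, 203.9]
eef_rot: [-2.151, -2.289, 0.0]
ft_force: [-0.4, -0.2, 0.5]
grip_width: 93.9
finger_force: 0.0
t: 24.2
tool_pos: [539.5, -292.3, 203.9]
eef_rot: [-2.152, -2.289, -0.0]
ft_force: [0.4, 0.4, 0.5]
grip_width: 94.2
finger_force: 0.0
t: 24.82
tool_pos: [512.6, -475.6, 145.5]
eef_rot: [1.023, 2.97, -0.001]
ft_force: [-0.4, -0.7, -0.1]
grip_width: 94.4
finger_force: 0.0
t: 25.45
tool_pos: [513.4, -473.6, 146.5]
eef_rot: [1.029, 2.968, -0.0]
ft_force: [0.2, -0.4, 1.1]
grip_width: 94.0
finger_force: 0.0
[316.07272287 204.44602963]
{'shift': array([-0.0009,  0.0006,  0.1214]), 'cur': np.float64(51.7), 'tilt': array([ 0., -0., -1.]), 'j6': np.float64(-1.7), 'wz': np.float64(-0.1)}
```

View pics/w8.png

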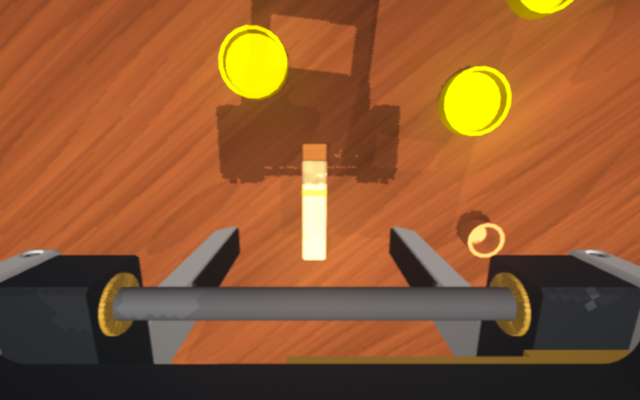

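The clamp spans (314,144) to (314,260), aligned with the jaws and centred as predicted. The small ring at (487,240) is clear of the fingers. Grip and lift.

```bash
python3 -m inch '[[-0.001,0.0005,0.04,0,0,0],[-0.001,0.0005,0.08,0,0,0],[-0.001,0.0005,0.11,0,0,0],[-0.001,0.0005,0.1214,0,0,0],[-0.001,0.0005,0.1214,0,0,0]]' && python3 -m inch '[[0,0,0,0,0,0],[0,0,0,0,0,0],[0,0,0,0,0,0],[0,0,0,0,0,0],[0,0,0,0,0,0]]' 0.1 20 && python3 -m inch '[[0,0,0,0,0,0],[0,0,0,0,0,0],[0,0,0,0,0,0],[0,0,-0.03,0,0,0],[0,0,-0.08,0,0,0]]'
python3 - <<'E'
from h import *
rows((457.8,-38.6),105,-8.6)
E
```

```text
t: 26.12
tool_pos: [514.4, -474.1, 25.0]
eef_rot: [1.029, 2.968, -0.0]
ft_force: [0.3, -0.2, 0.3]
grip_width: 94.0
finger_force: 0.0
t: 26.75
tool_pos: [514.3, -474.0, 24.8]
eef_rot: [1.029, 2.968, -0.0]
ft_force: [0.2, -0.2, 0.2]
grip_width: 47.8
finger_force: 0.0
t: 27.38
tool_pos: [513.6, -473.3, 103.7]
eef_rot: [-1.028, -2.965, -0.003]
ft_force: [0.5, 0.4, -0.7]
grip_width: 23.7
finger_force: 20.0
{'shift': array([3.130e-01, 3.068e-01, 1.000e-04]), 'cur': np.float64(51.7), 'tilt': array([-0.003,  0.003, -1.   ]), 'j6': np.float64(-1.7), 'wz': np.float64(60.3)}
```

```bash
python3 -m inch '[[0.025,0.025,0,0,0,0],[0.06,0.059,0,0,0,0],[0.095,0.093,0,0,0,0],[0.13,0.127,0,0,0,0],[0.165,0.162,0,0,0,0]]' && python3 -m inch '[[0.025,0.025,0,0,0,10],[0.05,0.05,0,0,0,20],[0.075,0.075,0,0,0,30],[0.1,0.1,0,0,0,40],[0.12,0.12,0,0,0,50]]' && python3 -m inch '[[0,0,0,0,0,10],[0,0,0,0,0,10],[0,0,0,0,0,10],[0,0,0,0,0,10],[0,0,0,0,0,10]]'
python3 - <<'E'
from h import *
rows((457.8,-38.6),33,-8.6)
m=cams.camera_model("wrist");f=cams.grab_frame("wrist");cv2.imwrite("pics/w9.png",f[:,:,::-1])
print(proj(m,(457.8,-38.6,8)))
E
```

```text
t: 28.0
tool_pos: [484.6, -243.1, 104.8]
eef_rot: [1.029, 2.968, -0.0]
ft_force: [1.2, 0.6, -0.7]
grip_width: 23.8
finger_force: 20.0
t: 28.62
tool_pos: [464.8, -74.9, 104.9]
eef_rot: [2.193, 2.249, 0.0]
ft_force: [1.0, 0.3, -1.3]
grip_width: 23.8
finger_force: 20.0
t: 29.25
tool_pos: [465.0, -76.3, 104.7]
eef_rot: [-2.375, -2.057, 0.0]
ft_force: [0.2, 0.6, -1.4]
grip_width: 23.4
finger_force: 20.0
{'shift': array([ 0.0362, -0.0125,  0.0717]), 'cur': np.float64(-8.2), 'tilt': array([-0.,  0., -1.]), 'j6': np.float64(-0.1), 'wz': np.float64(0.4)}
[299.90151167 167.36708958]
```

View pics/w9.png

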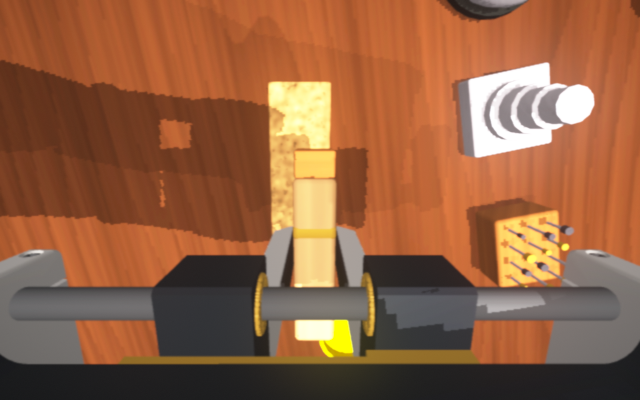

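The clamp is held level and parallel to the pad. The pad's near end is at (300,82), and the pad centre predicted at (300,167) agrees. Shift, lower, release.

```bash
python3 -m inch '[[0.02,-0.007,0,0,0,0.4],[0.0362,-0.0125,0.02,0,0,0.4],[0.0362,-0.0125,0.05,0,0,0.4],[0.0362,-0.0125,0.066,0,0,0.4],[0.0362,-0.0125,0.0718,0,0,0.4]]' && python3 -m inch '[[0,0,0,0,0,0],[0,0,0,0,0,0],[0,0,0,0,0,0],[0,0,0,0,0,0],[0,0,0,0,0,0]]' && python3 -m inch '[[0,0,0,0,0,0],[0,0,0,0,0,0],[0,0,0,0,0,0],[0,0,0,0,0,0],[0,0,0,0,0,0]]' 0.6 && python3 -m inch '[[0,0,-0.03,0,0,0],[0,0,-0.07,0,0,0],[0,0,-0.12,0,0,0],[0,0,-0.17,0,0,0],[0,0,-0.2,0,0,0]]' && python3 -m inch '[[0.05,-0.02,0,0,0,0],[0.1,-0.05,0,0,0,0],[0.15,-0.09,0,0,0,0],[0.2,-0.13,0,0,0,0],[0.25,-0.17,0,0,0,0]]'
python3 - <<'E'
from h import *
f=cams.grab_frame("top");cv2.imwrite("pics/end.png",cv2.resize(np.ascontiguousarray(f[125:290,180:490,::-1]),None,fx=2.5,fy=2.5,interpolation=cv2.INTER_CUBIC))
print(manip.sense()["tool_pos"])
E
```

```text
t: 29.92
tool_pos: [457.7, -38.6, 32.4]
eef_rot: [-2.382, -2.047, 0.001]
ft_force: [-13.1, 1.7, 27.8]
grip_width: 24.1
finger_force: 20.0
t: 30.55
tool_pos: [457.9, -38.5, 33.0]
eef_rot: [2.382, 2.048, 0.0]
ft_force: [-0.1, 0.2, -1.3]
grip_width: 23.7
finger_force: 20.0
t: 31.18
tool_pos: [457.9, -38.5, 32.9]
eef_rot: [2.383, 2.048, -0.0]
ft_force: [-0.8, -0.4, -1.3]
grip_width: 56.0
finger_force: 0.0
t: 31.8
tool_pos: [458.1, -38.5, 235.4]
eef_rot: [2.381, 2.046, 0.003]
ft_force: [0.2, 0.5, -0.2]
grip_width: 56.5
finger_force: 0.0
t: 32.42
tool_pos: [328.4, 231.7, 233.2]
eef_rot: [2.383, 2.047, 0.001]
ft_force: [0.4, -0.3, 0.3]
grip_width: 56.5
finger_force: 0.0
[325.04681747 236.50158434 233.16082677]
```

View pics/end.png

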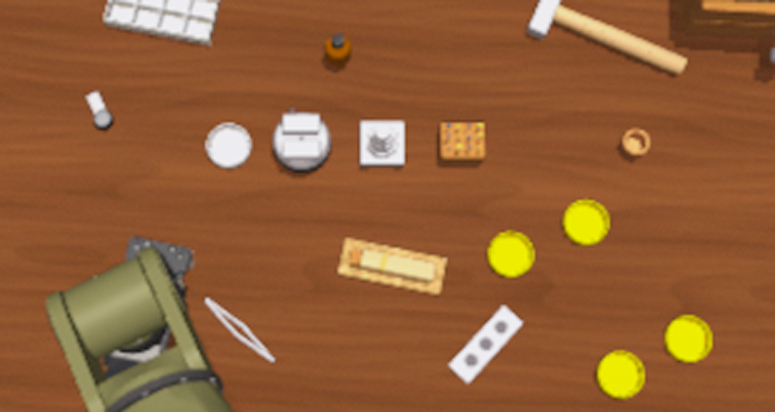

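In the final top view, dish (228,145), vise (301,141), block with mandrel (382,143) and bur stand (462,141) stand in a row. The clamp is centred on the pad at (393,265), and the bottle is upright at (337,48). Handing in.

```bash
python3 -m inch '[[0,0,0,0,0,0],[0,0,0,0,0,0],[0,0,0,0,0,0],[0,0,0,0,0,0],[0,0,0,0,0,0]]' && python3 -c "
from workcell import manip
print(manip.close_job())"
```

```text
t: 33.1
tool_pos: [330.0, 229.9, 232.9]
eef_rot: [-2.384, -2.046, 0.0]
ft_force: [0.2, 0.2, -0.1]
grip_width: 56.6
finger_force: 0.0
the job is handed in; nothing more can be done
None
```

The job is handed in at about 33 s: block, mandrel, dish and clamp are all in place in the last top view and the bottle is still standing; the hand-in returned no verdict.

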